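# Load and start the light-curing unit

## Task

Put the printed arch models into the light-curing unit and start it: push the unit's handle-less door at its free edge so that the catch lets it spring ajar, swing it wide open, pull the tray right out, stand every arch model that lies on the steel plate on the tray, flat, teeth up and side by side, and slide the tray fully home. Then swing the door to, press it until its catch holds it flush by itself, and press the green start button. Leave everything else on the plate where it is.

Things in the scene. Friction and masses are not known exactly. Their poses are not given: they have to be found in the camera images.
- cure_unit: Light-curing unit: low white cabinet, fixed, 140 mm deep, 248 wide, 112 high. Origin at plate height, below the front face (plane x=0), at the middle of the tray opening. x points into the cabinet, y to the robot's left, z up. Spans y -119 to +129 mm; roof top z=112. Door open, a sprung steel pin (8 mm) stands 17 mm out of the roof's front edge at y=-59, z=100.
- door (a joint): Angle of the front door, rad: 0 = shut, caught, flush; grows as it swings open towards the robot and to the right (vertical hinge at the right); stop 1.95. Push-push catch: press the shut door in at its free edge to about -0.033 rad (8 mm, 5 to 8 N) and let go: a spring pops it to about 0.3 rad. Beyond that it stays wherever it is left (friction 0.07 N m, damping 0.5 N m s/rad).
- door_hinge (a point): Point on the hinge line, 60 mm above the plate, at x=0, y=-119 mm of the unit; turns with the door: its x points through the door towards the cabinet, y to the free edge. Door: white shallow pan with amber window, no handle, 248 mm wide, z=8 to 112 mm; outer face at x=-40 mm; back hollow, with 4 mm rims all round whose rear edges lie at x=-10 mm (the soft seal behind them does not block).
- door_edge (a point): On the free (left) edge of the door, in the hinge plane, 248 mm from the hinge, 60 mm above the plate; moves with the door. A thin steel striker sticks 18 mm out of the door's back, 8 mm inside this edge, 70 mm above the plate. When the door is ajar, fingers pointing down fit behind it from above and can push the rear edge of its top rim.
- door_press (a point): Round press mark on the door's outer face: 216 mm from the hinge, 60 mm above the plate; moves with the door; its x points square into the door. To shut: swing the door to, press here to about -0.033 rad (8 mm past flush, 5 to 8 N; hard stop -0.041) and let go: it settles at 0. Too short a press and it springs ajar again; one press more when caught opens it again.
- tray (a joint): How far the tray is pulled out, m: 0 = fully home, 0.15 = stop. Slides along the unit's -x, friction 1.5 N, stays where it is left. Needs the door open over about 1.4 rad.
- tray_tab (a point): Black upright pull tab at the middle of the tray's front: 12 mm wide (y), 17 mm deep (x), free from 27 mm to its top 86 mm above the plate. The point is on its axis, 70 mm above the plate, x=-22.5 mm of the unit when home; moves with the tray. 14 mm free between the tab and the cabinet's front face.
- tray_floor (a point): Centre of the flat steel tray floor (top surface, 26 mm above the plate), x=+63 mm of the unit when home; moves with the tray, axes as the unit's. Inner floor 116 mm (x) by 214 mm (y), rim 12 mm high, 3 mm thick. Three models fit side by side along y, 70 mm apart. Clear height above it in the cabinet: 62 mm.
- start (a joint): Travel of the green start button, m: 0 = up, 0.005 = fully down; springs back; fully down takes 5 N.
- start_top (a point): Centre of the top of the green start button (24 mm across) on the unit's roof, 133 mm above the plate, at x=+45, y=+85 mm of the unit; pressed downwards.
- cream_model_base (a point): Printed dental arch model, all cream-yellow: 59 mm (its x) by 62 mm (its y), 31 mm high over the teeth, 0.11 to 0.19 kg. The base block, 16 mm high, is gripped across its flat sides (62 mm along its y, or 59 mm along its x). Point: centre of the base block, 8 mm above its underside; z up through the teeth. On the steel plate at the start, or absent (None).
- white_model_base (a point): Printed dental arch model, all white: 59 mm (its x) by 62 mm (its y), 31 mm high over the teeth, 0.11 to 0.19 kg. The base block, 16 mm high, is gripped across its flat sides (62 mm along its y, or 59 mm along its x). Point: centre of the base block, 8 mm above its underside; z up through the teeth. On the steel plate at the start, or absent (None).
- blue_model_base (a point): Printed dental arch model, cream teeth on a grey-blue base: 59 mm (its x) by 62 mm (its y), 31 mm high over the teeth, 0.11 to 0.19 kg. The base block, 16 mm high, is gripped across its flat sides (62 mm along its y, or 59 mm along its x). Point: centre of the base block, 8 mm above its underside; z up through the teeth. On the steel plate at the start, or absent (None).
- pale_model_base (a point): Printed dental arch model, all pale grey-white: 59 mm (its x) by 62 mm (its y), 31 mm high over the teeth, 0.11 to 0.19 kg. The base block, 16 mm high, is gripped across its flat sides (62 mm along its y, or 59 mm along its x). Point: centre of the base block, 8 mm above its underside; z up through the teeth. On the steel plate at the start, or absent (None).
- wax_tin: Bystander, not part of the job: round grey-white wax tin, 56 mm across, 25 mm high. Origin at the centre of its underside.
- spatula: Bystander, not part of the job: plaster spatula with brown handle, 180 mm long (its y), 21 mm wide. Origin at the centre of its underside.
- dish: Bystander, not part of the job: clear faceted glass dish, 32 mm across, 26 mm high. Origin at the centre of its underside.

How it is judged:
On the way, in this order (a step that is already met when the one before it is completed fails the run):
1. the door has sprung ajar (value of joint door above 0.2 rad), for 0.2 s.
2. the door is swung wide open (over 80 degrees) (value of joint door above 1.4 rad), for 0.2 s.
3. the tray is pulled right out (at least 13 cm) (value of joint tray above 0.13 m), for 0.2 s.
4. every arch model present stands flat on the tray, teeth up (x of cream_model_base in the frame of tray_floor between -0.042 and 0.042 m and y of cream_model_base in the frame of tray_floor between -0.09 and 0.09 m and z of cream_model_base in the frame of tray_floor between 0.003 and 0.013 m and angle between each of cream_model_base, white_model_base, blue_model_base, pale_model_base's own z axis and vertical below 0.12 rad and x of white_model_base in the frame of tray_floor between -0.042 and 0.042 m and y of white_model_base in the frame of tray_floor between -0.09 and 0.09 m and z of white_model_base in the frame of tray_floor between 0.003 and 0.013 m and x of blue_model_base in the frame of tray_floor between -0.042 and 0.042 m and y of blue_model_base in the frame of tray_floor between -0.09 and 0.09 m and z of blue_model_base in the frame of tray_floor between 0.003 and 0.013 m and x of pale_model_base in the frame of tray_floor between -0.042 and 0.042 m and y of pale_model_base in the frame of tray_floor between -0.09 and 0.09 m and z of pale_model_base in the frame of tray_floor between 0.003 and 0.013 m), for 0.2 s.
5. the tray is fully home with the models on it (all of step 4 and value of joint tray below 0.006 m), for 0.2 s.
6. the door is shut and held flush by its catch, the tray home (value of joint door between -0.012 and 0.012 rad and value of joint tray below 0.006 m), for 0.4 s.
7. the start button is pressed, with the door shut (all of step 6 and value of joint start above 0.0035 m), for 0.05 s.
At the end, for the whole second after the job is handed in: Every arch model present stands on the tray (base centre within 42 mm of the tray's middle in depth and 90 mm in width, flat to 0.12 rad, teeth up), the tray is home to 6 mm, the door is caught flush to 0.012 rad, and the start button is up again (all of step 4 and all of step 6 and value of joint start below 0.002 m); the robot touches nothing.
It fails at once if the wax tin or the spatula is pushed more than 5 cm away (distance of any of wax_tin, spatula from where it was at the start of the episode above 0.05 m).
It fails at once if an arch model falls off the bench (height (world z) of any of cream_model_base, white_model_base, blue_model_base, pale_model_base below -0.05 m).
Of cream_model, white_model, blue_model, pale_model only 2 to 3 are there at a start; the rules pass over those that are not, and their reading is None.
At some moment in a run one of cream_model, white_model, blue_model, pale_model may be knocked a few centimetres aside while the robot is not near it.
Once in a run the grip may slacken for a moment while it holds something.
It also fails if it takes over 192 s, if anything falls off the work surface, if the arm or the gripper's body presses on something with over 40 N, if the wrist force passes 120 N, or if a joint passes its speed limit or range.

## Robot

A 6-joint arm with a two-finger parallel gripper is mounted at the origin on a cart in front of the work surface, level with it; the furniture and walls round the work are solid. World frame = base frame: x ahead of the robot, y to its left, z up, the work surface at z = 0. Lengths are in m, angles in rad, forces in N, time in s.
With the tool pointing down it reaches from about 0.275 to 0.825 m from the base axis. Payload 4.9 kg.
Tool frame: the origin (TCP) lies midway between the tips of the shut fingers; the grasp point (between the pads) lies 19 mm behind it (grip_point_offset is the distance from the TCP to the grasp point, in m); z points along the fingers, x is the direction in which the jaws open and shut, and the axes are right-handed (so a half turn about z gives the same grasp; the last joint's range is limited). The gripper opens to 85 mm and grips with 20 to 120 N. Pads are 22 mm wide; open, the fingers measure 114 mm over their backs; the gripper's body (76 mm by 85 mm) begins 54 mm behind the grasp point. The pads swing forward as they close: fully open they stand 13 mm farther back than shut.
Start: joints at [-1.295, 0.326, -0.193, 1.052, 0, 1.437], TCP at [0.219, -0.504, 0.231] pointing down, gripper open.
Joint ranges: [-2.65, 2.65], [-0.97, 1.79], [-1.3, 1.35], [-1.93, 2.1], [-1.47, 1.37], [-3.14, 3.14]. Speed limits (rad/s): [2.57, 2.57, 3.14, 3.14, 3.14, 3.14].

## Interface

Orientations are given as a rotation vector (axis times angle).
In Python, from cell import * gives the robot as it stands. Calls block until the motion is done:
- movep(position, orientation): joint-space move of the TCP to a pose.
- move_l(position, velocity=0.15, rot=None, until_force=None): straight line of the TCP; rot=None keeps the orientation; velocity is the mean speed in m/s. With until_force (N) it stops when the force on the tool has changed by that much, and returns True; else False.
- set_joints(angles): joint-space move.
- let_go() and grab(newtons=None): open the fingers fully, or close them until they stop; newtons is the grip in N (None keeps the last).
- sleep(seconds).
- ik(position, orientation): joint angles nearest the present ones, or None.
- get_state(): the state.
- grab_frame(name): name is "side" or "top"; returns a dict with "img" (420x560x3 uint8, red, green, blue), "fx", "fy", "cx", "cy" (pixels), "cam_to_world" (4x4, takes a point from camera to world coordinates). Camera axes: x right, y down, z forward; pixel columns grow to the right and rows downward; lengths in m; the calibration is good to about 2 mm. A picture is of the moment at which its call begins. There is no depth.
A pose or a line that the arm cannot do raises MotionError and nothing moves.
- sign_off(): hands the job in, once; it reports no verdict.
Trained networks look in the newest picture that a camera, given by its name, has taken for a name from the list of things; names that differ only in an ending like _2 or _b are one class to them, and where a whole thing is asked for, a point or a joint stands for the part that bears it (a point fixed in the world has none). Each returns a list of dicts, best first, with "score" (0 to 1); they miss things now and then, are a little off and sometimes report something else, mostly with a low value. They report only what shows in the picture. A call takes as long as a camera call.
- spot_in(camera, name): "centre" ([column, row] in pixels, amid what is visible of it).
- silhouettes(camera, name): "mask" (420x560 bool, what is visible of it) and "centre" ([column, row] in pixels, amid what is visible of it).
- tip_of(camera, name): "centre" ([column, row] in pixels: a listed point, or the origin of a listed thing).
The state is a dict: "clock": time; "q": joint angles; "joint_velocities": joint speeds; "tau": joint torques, N m; "position": TCP position; "eef_rot": TCP orientation; "contact_force": force on the tool from outside, world axes, zero at the start; "wrist_torque": the same for the moment, N m; "finger_gap": opening from 0.0 (shut) to 1.0 (fully open).
Only numpy, scipy, OpenCV 4.12 (cv2) and the standard library are available. Lean on these libraries where they do the work, as an engineer would, in place of code of your own. Each camera call takes 0.05 s, during which the arm holds its last target.

## Working session

There is one attempt and no reset: what is moved stays moved. The work goes in short steps, each a Python script; the robot and the scene stay as the last script left them, time stands still between calls to the robot, and variables do not carry over. Pictures are saved under pics/ and viewed, and the job is handed in when it is done.

```bash
ls; mkdir -p pics; cat > h.py <<'E'
from cell import *
import numpy as np, cv2
from scipy.spatial.transform import Rotation as R
def snap(cam,fn):
    f=grab_frame(cam); cv2.imwrite('pics/'+fn,cv2.cvtColor(f['img'],cv2.COLOR_RGB2BGR)); return f
def ray(f,px):
    T=np.array(f['cam_to_world']); d=np.array([(px[0]-f['cx'])/f['fx'],(px[1]-f['cy'])/f['fy'],1.])
    return T[:3,3],T[:3,:3]@d
def onz(f,px,z):
    o,d=ray(f,px); return o+d*(z-o[2])/d[2]
def proj(f,p):
    T=np.linalg.inv(np.array(f['cam_to_world'])); c=T[:3,:3]@np.array(p)+T[:3,3]
    return np.array([f['fx']*c[0]/c[2]+f['cx'],f['fy']*c[1]/c[2]+f['cy']])
def tri(fa,pa,fb,pb):
    o1,d1=ray(fa,pa);o2,d2=ray(fb,pb)
    A=np.stack([d1,-d2],1); s=np.linalg.lstsq(A,o2-o1,rcond=None)[0]
    a=o1+d1*s[0];b=o2+d2*s[1]; return (a+b)/2,np.linalg.norm(a-b)
E
python3 - <<'E'
from h import *
s=get_state(); print(s)
for c in ['side','top']:
    f=snap(c,c+'0.png'); print(c,np.round(f['cam_to_world'],3).tolist(),f['fx'],f['cx'],f['cy'])
    for n in ['cure_unit','door_hinge','door_edge','door_press','tray_tab','start_top','cream_model_base','white_model_base','blue_model_base','pale_model_base','wax_tin','spatula','dish']:
        r=tip_of(c,n); print(n,[(np.round(x['centre'],1).tolist(),round(x['score'],2)) for x in r[:3]])
print(get_state()['clock'])
E
```

```text
pics
{'clock': 0.0, 'q': array([-1.29518830e+00,  3.26979831e-01, -1.93596758e-01,  1.05196396e+00,
        1.47380063e-05,  1.43660606e+00]), 'joint_velocities': array([-2.35977249e-04, -3.14421266e-04, -1.33178106e-04, -7.95154830e-05,
        7.07960452e-04, -2.24133341e-04]), 'tau': array([-1.31666602e-03, -4.43397760e+01,  2.62439364e+01,  1.53590605e-02,
       -1.22808729e-04, -2.77495872e-06]), 'position': array([ 0.21899486, -0.50389319,  0.23047735]), 'eef_rot': array([-2.62599969e+00,  1.72234568e+00,  2.05345281e-03]), 'contact_force': array([-0.41798691, -0.09303043, -0.06350307]), 'wrist_torque': array([-0.00867147,  0.01037513, -0.04316466]), 'finger_gap': 1.0006013754976082}
side [[-0.915, -0.15, 0.374, 0.117], [-0.403, 0.37, -0.837, 1.07], [-0.013, -0.917, -0.399, 0.567], [0.0, 0.0, 0.0, 1.0]] 535.6780536155968 284.46803546477656 209.89276693376414
cure_unit [([297.5, 211.4], 0.63)]
door_hinge [([323.2, 174.2], 0.91)]
door_edge [([276.2, 203.1], 0.95)]
door_press [([298.9, 206.0], 0.59)]
tray_tab []
start_top [([267.0, 168.0], 0.56)]
cream_model_base [([251.4, 267.7]
[... 212 characters left out ...]
)]
spatula [([191.7, 325.6], 0.85), ([268.5, 338.0], 0.5)]
dish [([233.1, 247.1], 0.51)]
top [[-0.007, -0.984, 0.177, 0.398], [-1.0, 0.007, -0.0, 0.095], [-0.001, -0.177, -0.984, 1.139], [0.0, 0.0, 0.0, 1.0]] 474.7707653709514 282.7884248892487 211.52815676273437
cure_unit [([377.0, 205.6], 0.66)]
door_hinge []
door_edge [([322.3, 201.2], 0.62), ([350.1, 171.9], 0.55)]
door_press []
tray_tab []
start_top [([348.7, 174.2], 0.48)]
cream_model_base [([236.8, 217.4], 0.62)]
white_model_base [([264.9, 261.1], 0.71)]
blue_model_base []
pale_model_base [([183.8, 219.3], 0.58), ([264.0, 260.5], 0.26)]
wax_tin [([157.9, 274.2], 0.62)]
spatula [([150.3, 217.7], 0.91)]
dish [([272.8, 182.4], 0.56)]
1.4
```

View pics/side0.png

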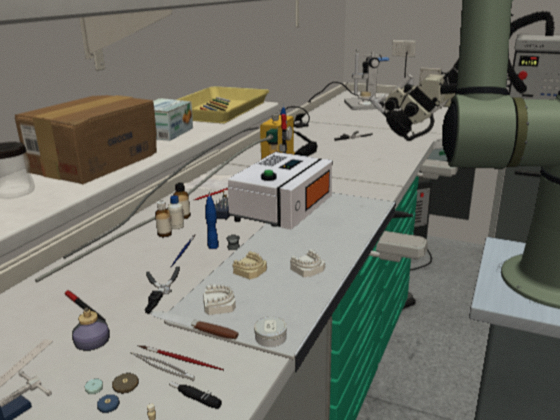

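View pics/top0.png

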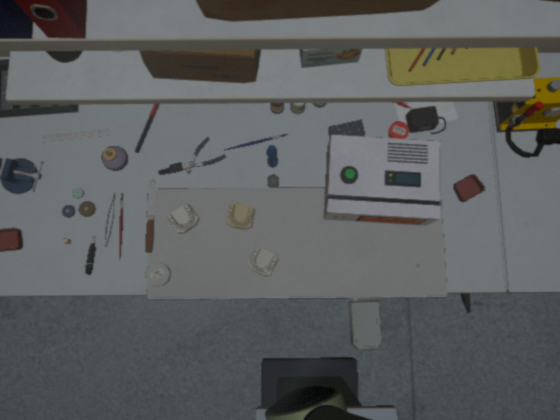

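```bash
python3 - <<'E'
import cv2,numpy as np
t=cv2.imread('pics/top0.png');s=cv2.imread('pics/side0.png')
t=np.clip(t.astype(float)*1.6,0,255).astype(np.uint8)
cv2.imwrite('pics/z1.png',cv2.resize(t[125:235,310:455],None,fx=5,fy=5,interpolation=cv2.INTER_CUBIC))
cv2.imwrite('pics/z2.png',cv2.resize(t[190:290,140:300],None,fx=5,fy=5,interpolation=cv2.INTER_CUBIC))
cv2.imwrite('pics/z3.png',cv2.resize(s[145:345,180:340],None,fx=3,fy=3,interpolation=cv2.INTER_CUBIC))
E
```

```text
(no output)
```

View pics/z1.png

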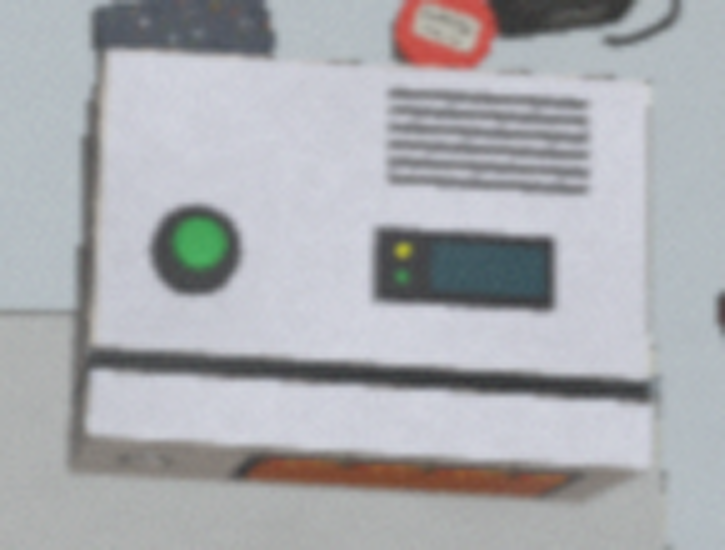

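View pics/z2.png

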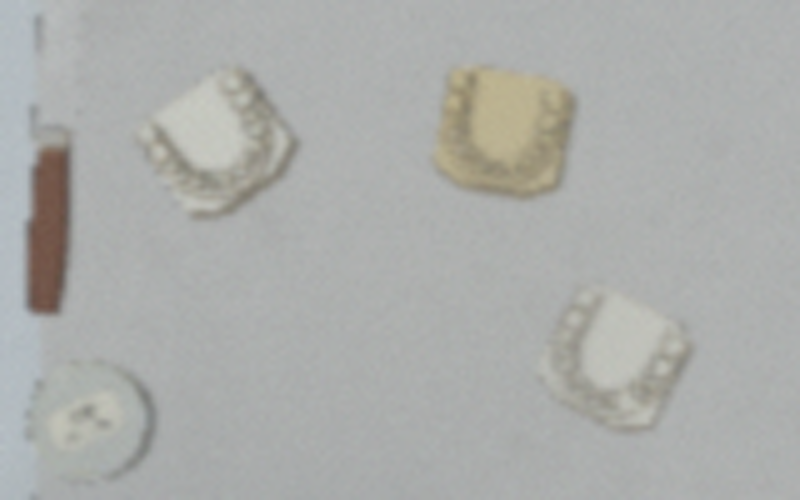

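View pics/z3.png

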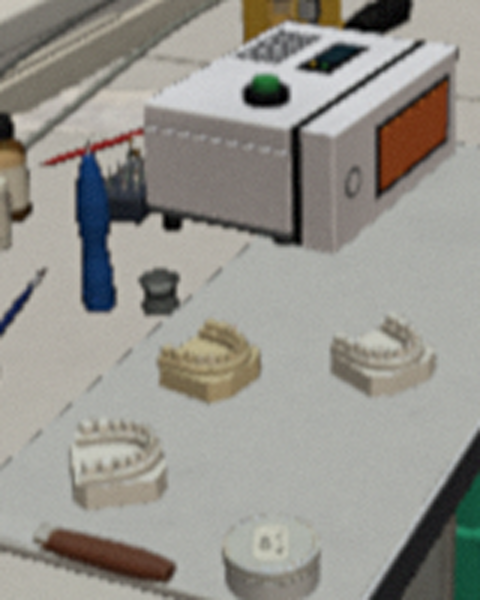

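```bash
python3 - <<'E'
from h import *
import pickle
ft=grab_frame('top'); fs=grab_frame('side')
from scipy.optimize import least_squares
u=lambda p,o,s:((p[0]+.5)/s-.5+o[0],(p[1]+.5)/s-.5+o[1])
obs=[]
for P,p in [((-40,129,112),(87,435)),((-40,-119,112),(650,467)),((140,129,112),(105,52)),((140,-119,112),(650,82)),((45,85,133),(201,243))]:
    obs.append((ft,P,u(p,(310,125),5)))
for P,p in [((-40,97,60),(353,182)),((45,85,133),(264,84)),((-40,129,112),(335,137)),((-40,-119,112),(458,53)),((-40,129,8),(334,248))]:
    obs.append((fs,P,u(p,(180,145),3)))
def W(v,P):
    c,s=np.cos(v[2]),np.sin(v[2]); P=np.array(P)/1000
    return np.array([v[0]+c*P[0]-s*P[1],v[1]+s*P[0]+c*P[1],v[3]+P[2]])
f=lambda v:np.concatenate([proj(a,W(v,P))-p for a,P,p in obs])
r=least_squares(f,[.45,-.1,0,0],loss='soft_l1')
print(r.x); print(np.round(f(r.x).reshape(-1,2),1).tolist())
for n in ['cream_model_base','white_model_base','pale_model_base']:
    pass
for nm,a,b in [('cream',(236.8,217.4),(251.4,267.7)),('R',(264.9,261.1),(308.4,265.8)),('L',(183.8,219.3),(216.8,301.1))]:
    print(nm,onz(ft,a,.01),onz(fs,b,.01),tri(ft,a,fs,b))
print(onz(ft,(157.9,274.2),0),onz(ft,(150.3,217.7),0),onz(fs,(191.7,325.6),0),onz(ft,(272.8,182.4),0))
E
```

```text
[ 0.61210496 -0.13421069 -0.06387781 -0.00347915]
[[0.3, 1.0], [0.4, 0.9], [-0.2, -0.3], [0.3, -0.4], [-0.0, 0.7], [-0.7, 0.8], [0.1, -1.5], [-0.8, 0.2], [-0.6, -1.9], [-0.1, 3.2]]
cream [0.58776732 0.20606764 0.01      ] [0.58207255 0.20368916 0.01      ] (array([0.58481137, 0.20484049, 0.01059725]), np.float64(0.006059965012635687))
R [0.482191   0.13838286 0.01      ] [0.47479225 0.15062614 0.01      ] (array([0.48128986, 0.13817937, 0.00228348]), np.float64(0.0031021196326019907))
L [0.5840772  0.33373504 0.01      ] [0.58486211 0.34138002 0.01      ] (array([0.58652126, 0.33548343, 0.00562426]), np.float64(0.0037181759442059432))
[0.45369253 0.39361544 0.        ] [0.59027373 0.41746742 0.        ] [0.59453041 0.41403676 0.        ] [0.67624825 0.11917478 0.        ]
```

```bash
cat >> h.py <<'E'
U=np.array([0.6115,-0.134,-0.064]) # refined below
def Rz(a): return np.array([[np.cos(a),-np.sin(a),0],[np.sin(a),np.cos(a),0],[0,0,1]])
def unit(p): return np.array([U[0],U[1],0])+Rz(U[2])@np.array(p,float)
HL=lambda: unit((0,-.119,0))
def door(th,d,r,z): return HL()+Rz(U[2]+th)@np.array([d,r,0.])+np.array([0,0,z])
def down(phi): return (R.from_euler('z',phi)*R.from_euler('x',np.pi)).as_rotvec()
def best(pos,phi):
    q0=get_state()['q']; c=[]
    for k in(-np.pi,0,np.pi):
        try: q=ik(list(pos),list(down(phi+k)))
        except Exception: q=None
        if q is not None: c.append((np.abs(np.array(q)-q0).max(),phi+k,q))
    return min(c,key=lambda t:t[0])[1:] if c else None
def st():
    s=get_state(); return round(s['clock'],2),np.round(s['position'],4).tolist(),np.round(s['contact_force'],2).tolist(),round(s['finger_gap'],3)
E
python3 - <<'E'
from h import *
from scipy.optimize import least_squares
ft=grab_frame('top'); fs=grab_frame('side')
u=lambda p,o,s:((p[0]+.5)/s-.5+o[0],(p[1]+.5)/s-.5+o[1])
obs=[]
for P,p in [((-40,129,112),(87,435)),((-40,-119,112),(650,467)),((140,129,112),(105,52)),((140,-119,112),(650,82)),((45,85,133),(201,243))]:
    obs.append((ft,P,u(p,(310,125),5)))
for P,p in [((-40,97,60),(353,182)),((45,85,133),(264,84)),((-40,129,112),(335,137)),((-40,-119,112),(458,53))]:
    obs.append((fs,P,u(p,(180,145),3)))
def W(v,P):
    c,s=np.cos(v[2]),np.sin(v[2]); P=np.array(P)/1000
    return np.array([v[0]+c*P[0]-s*P[1],v[1]+s*P[0]+c*P[1],P[2]])
f=lambda v:np.concatenate([proj(a,W(v,P))-p for a,P,p in obs])
r=least_squares(f,[.61,-.13,0],loss='soft_l1')
print(r.x); print(np.round(f(r.x).reshape(-1,2),1).tolist())
# reach plan
import h; h.U[:]=r.x
for nm,p,phi in [('press',unit((-.06,.097,.06)),U[2]+np.pi/2),('behind',door(.3,.02,.2,.085),U[2]+.3+np.pi/2),('end',door(1.75,0,.2,.085),U[2]+1.75+np.pi/2),('tab',unit((-.0325,0,.055)),U[2]+np.pi/2),('tabout',unit((-.1825,0,.055)),U[2]+np.pi/2),
 ('pl0',unit((-.087,-.07,.03)),U[2]),('pl2',unit((-.087,.07,.03)),U[2]),('close',door(1.75,-.055,.216,.06),U[2]+1.75+np.pi/2),('start',unit((.045,.085,.13)),U[2]),
 ('cream',(.585,.205,.0),1.386),('R',(.48,.14,0),.94),('L',(.585,.335,0),2.15)]:
    b=best(p,phi); print(nm,np.round(p,3),None if b is None else (round(b[0],2),np.round(b[1],2).tolist()))
E
```

```text
[ 0.61107277 -0.13286656 -0.0655061 ]
[[-0.2, 1.1], [0.3, 1.2], [-0.5, -0.5], [0.3, -0.4], [-0.4, 0.7], [-0.6, -0.3], [0.1, -2.6], [-0.7, -1.0], [-0.3, -3.0]]
press [ 0.558 -0.032  0.06 ] (np.float64(1.51), [-0.19, 0.51, -0.39, 0.67, 0.0, -0.12])
behind [ 0.576 -0.052  0.085] (np.float64(-1.34), [-0.22, 0.51, -0.31, 0.75, 0.0, 2.69])
end [ 0.405 -0.274  0.085] (np.float64(6.4), [-0.75, 0.37, -0.55, 0.65, 0.0, 0.71])
tab [ 0.579 -0.131  0.055] (np.float64(-1.64), [-0.35, 0.57, -0.3, 0.7, 0.0, 2.86])
tabout [ 0.429 -0.121  0.055] (np.float64(-1.64), [-0.44, 0.35, -0.69, 0.53, 0.0, 2.77])
pl0 [ 0.52  -0.197  0.03 ] (np.float64(-0.07), [-0.5, 0.55, -0.42, 0.6, 0.0, 1.14])
pl2 [ 0.529 -0.057  0.03 ] (np.float64(-0.07), [-0.25, 0.52, -0.49, 0.57, 0.0, 1.39])
close [ 0.395 -0.331  0.06 ] (np.float64(0.11), [-0.84, 0.45, -0.51, 0.62, 0.0, 0.62])
start [ 0.662 -0.051  0.13 ] (np.float64(-0.07), [-0.19, 0.61, -0.01, 0.96, 0.0, 1.45])
cream [0.585 0.205 0.   ] (1.39, [0.22, 0.68, -0.26, 0.63, -0.0, 0.4])
R [0.48 0.14 0.  ] (0.94, [0.14, 0.52, -0.59, 0.46, 0.0, 0.77])
L [0.585 0.335 0.   ] (-0.99, [0.41, 0.76, -0.09, 0.72, 0.0, 2.97])
```

```bash
sed -i 's/^U=.*/U=np.array([0.6112,-0.1332,-0.065])/' h.py; python3 - <<'E'
from h import *
grab(20)
phi=U[2]+np.pi/2
p=unit((-.12,.097,.15)); movep(p,down(phi)); 
p[2]=.02; move_l(p,.2); q=p.copy(); q[2]=-.012
print('touch',move_l(q,.02,until_force=3),st())
p[2]=.062; move_l(p,.15)
a=unit((-.062,.097,.062)); move_l(a,.1)
print(st())
b=unit((-.03,.097,.062)); print(move_l(b,.015,until_force=2),st(), )
pos=np.array(get_state()['position']); print('local x',(Rz(-U[2])@(pos-unit((0,0,0))))[:2])
E
```

```text
touch True (6.17, [0.4976, -0.0286, 0.0001], [-0.55, 0.89, 5.81], -0.003)
(7.47, [0.5545, -0.0322, 0.0612], [-0.19, 0.09, -0.72], 0.004)
True (8.46, [0.5658, -0.033, 0.0614], [0.41, -1.13, -1.5], 0.0)
local x [-0.0517658   0.09707717]
```

```bash
python3 - <<'E'
from h import *
for i in range(10):
    a=unit((-.0518+.001*i,.097,.062)); move_l(a,.02)
    f=np.array(get_state()['contact_force']); print(i,np.round(Rz(-U[2])@f,2),st()[1])
    if (Rz(-U[2])@f)[0]<-9: break
move_l(unit((-.17,.097,.062)),.25); sleep(.8)
f=snap('side','s1.png'); f2=snap('top','t1.png')
print(st())
for c in('side','top'): print([(x['centre'],x['score']) for x in tip_of(c,'door_edge')])
E
```

```text
0 [ 0.11  0.79 -0.66] [0.5658, -0.033, 0.0619]
1 [-1.44 -0.34  0.25] [0.5662, -0.0331, 0.0618]
2 [-4.49  0.53  1.12] [0.5669, -0.033, 0.0617]
3 [-4.51  0.3   0.76] [0.5683, -0.0328, 0.0617]
4 [-3.74  2.32 -0.08] [0.5694, -0.0327, 0.0617]
5 [-3.11  1.12 -1.59] [0.5706, -0.0332, 0.0617]
6 [-4.3   1.72 -1.57] [0.5717, -0.0333, 0.0618]
7 [-4.7   1.45 -1.07] [0.5727, -0.0335, 0.0619]
8 [-4.07  1.33 -1.23] [0.5738, -0.0336, 0.062]
9 [-6.05  1.44  0.45] [0.5741, -0.0335, 0.0619]
(12.52, [0.4479, -0.0254, 0.062], [-0.44, 0.0, -0.12], 0.004)
[([302.1, 211.1], 0.64)]
[([327.5, 227.4], 0.69)]
```

View pics/s1.png

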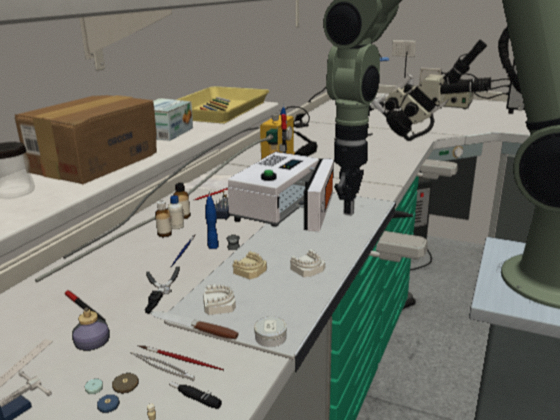

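View pics/t1.png

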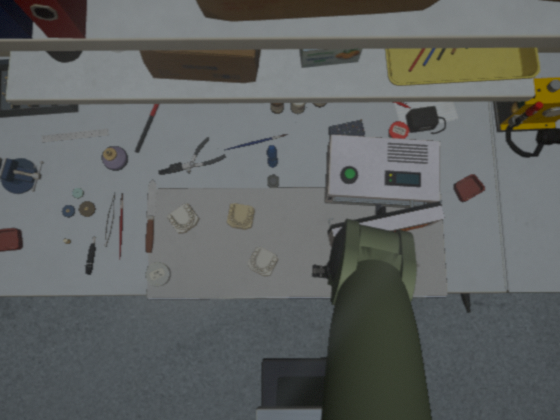

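```bash
python3 - <<'E'
from h import *
fs=grab_frame('side');ft=grab_frame('top')
for th in(.25,.3,.35,.4): print(th,proj(fs,door(th,0,.248,.06)),proj(ft,door(th,0,.248,.06)))
p=np.array(get_state()['position']);p[2]=.2;move_l(p,.25)
a=door(.32,.025,.2,.2); phi=U[2]+.32+np.pi/2
movep(a,down(phi))
snap('side','s2.png'); f=snap('top','t2.png')
a[2]=.088
print(move_l(a,.08,until_force=4),st())
snap('side','s3.png')
E
```

```text
0.25 [300.3410675  210.10411878] [327.87568681 225.97534878]
0.3 [305.49979591 210.46912187] [329.13088236 231.20316194]
0.35 [310.7131828  210.73160176] [330.65300489 236.38700654]
0.4 [315.96147284 210.89011111] [332.43968451 241.51322333]
False (15.66, [0.5777, -0.0522, 0.0886], [0.98, -0.02, 0.17], 0.001)
```

View pics/s3.png

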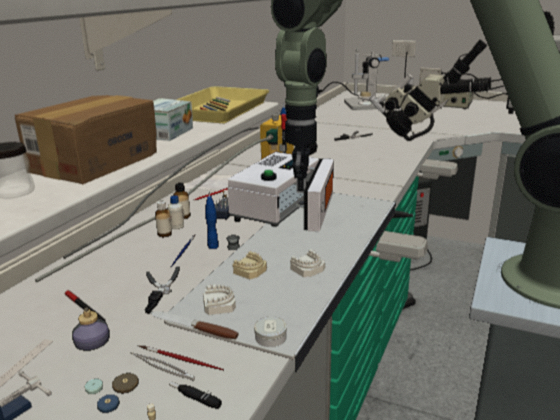

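```bash
python3 - <<'E'
from h import *
for th in np.arange(.35,1.86,.1):
    move_l(door(th,.001,.2,.088),.12,rot=down(U[2]+th+np.pi/2))
    if int(round(th*100))%30==5: print(round(th,2),st())
snap('side','s4.png'); snap('top','t4.png'); print(st())
E
```

```text
0.35 (16.11, [0.5483, -0.0598, 0.0884], [0.06, 0.82, -0.41], 0.002)
0.65 (17.06, [0.4945, -0.0846, 0.0881], [0.18, -0.42, 0.19], -0.002)
0.95 (18.01, [0.4499, -0.1244, 0.0881], [-0.26, -0.16, -0.1], 0.001)
1.25 (18.96, [0.4189, -0.1753, 0.088], [0.06, 0.24, -0.47], 0.006)
1.55 (19.91, [0.4044, -0.2332, 0.0879], [-0.16, 0.84, 0.24], 0.001)
1.85 (20.86, [0.4078, -0.2929, 0.0879], [0.77, 0.1, 0.07], -0.002)
(20.96, [0.4075, -0.2925, 0.0879], [-0.71, 0.4, 0.2], 0.0)
```

View pics/s4.png

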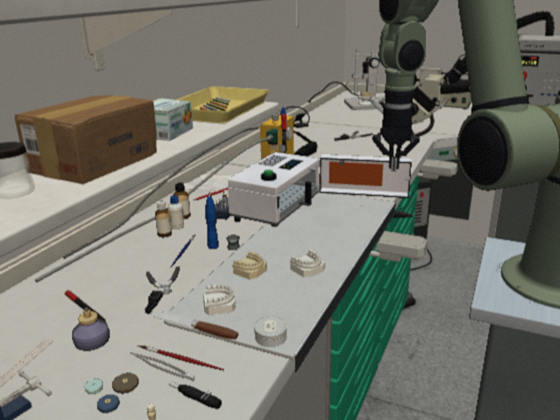

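View pics/t4.png

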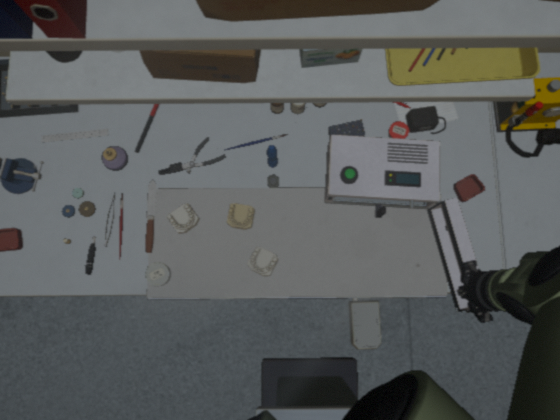

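```bash
python3 - <<'E'
from h import *
move_l(door(1.85,.02,.2,.088),.1); p=np.array(get_state()['position']);p[2]=.19;move_l(p,.25)
phi=-1.64+0.0; phi=U[2]+np.pi/2
movep(unit((-.10,0,.19)),down(phi)); let_go()
fs=snap('side','s5.png'); r=tip_of('side','tray_tab'); print(r[:2] and [(x['centre'],x['score']) for x in r])
ft=snap('top','t5.png'); rt=tip_of('top','tray_tab'); print([(x['centre'],x['score']) for x in rt])
print(proj(fs,unit((-.0225,0,.07))),proj(ft,unit((-.0225,0,.07))))
if r and rt: 
    t=tri(ft,rt[0]['centre'],fs,r[0]['centre']); print(t, Rz(-U[2])@(t[0]-unit((0,0,0))))
print(best(unit((-.0325,0,.057)),phi),st())
E
```

```text
[([308.4, 190.2], 0.96)]
[([380.9, 210.5], 0.73), ([157.4, 271.0], 0.22)]
[307.35611551 187.01481743] [381.97500064 211.5673839 ]
(array([ 0.58959575, -0.13223883,  0.06128628]), np.float64(0.006723633788487252)) [-0.02162106 -0.00044415  0.06128628]
(np.float64(1.5057963267948966), array([-0.34708346,  0.56918508, -0.29390555,  0.70770569,  0.        ,
       -0.28208346])) (24.76, [0.5114, -0.1267, 0.19], [0.36, -0.16, -0.18], 1.001)
```

View pics/s5.png

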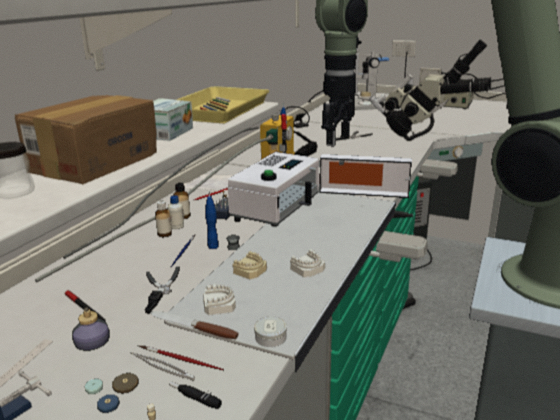

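View pics/t5.png

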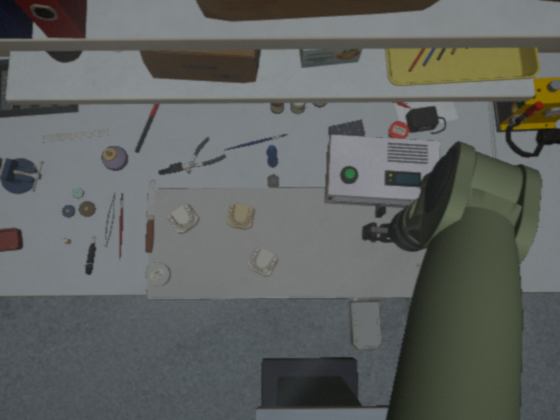

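```bash
python3 - <<'E'
from h import *
move_l(unit((-.08,0,.057)),.2,until_force=6)
print(move_l(unit((-.0325,0,.057)),.06,until_force=6),st())
grab(30); print(st())
print(move_l(unit((-.0325-.155,0,.057)),.1,until_force=20),st())
print((Rz(-U[2])@(np.array(get_state()['position'])-unit((0,0,0))))[:2])
let_go()
p=np.array(get_state()['position']); p=p+Rz(U[2])@np.array([-.03,0,0]); move_l(p,.15); p[2]=.2; move_l(p,.25)
movep((.33,-.05,.25),down(U[2]))
snap('side','s6.png'); ft=snap('top','t6.png'); rt=tip_of('top','tray_tab'); print([(x['centre'],x['score']) for x in rt]); print(proj(ft,unit((-.1725,0,.07))))
print(st())
E
```

```text
False (26.52, [0.5783, -0.131, 0.0568], [-0.17, 0.54, -0.19], 0.998)
(27.18, [0.5787, -0.1309, 0.0571], [-1.02, 0.18, 2.51], 0.134)
True (28.6, [0.4291, -0.1205, 0.0571], [1.43, 0.2, 0.01], 0.135)
[-0.18249108  0.00084297]
[([380.8, 275.7], 0.76)]
[380.57775457 277.62247496]
(32.01, [0.33, -0.0501, 0.2497], [0.21, 0.47, -0.27], 1.001)
```

View pics/s6.png

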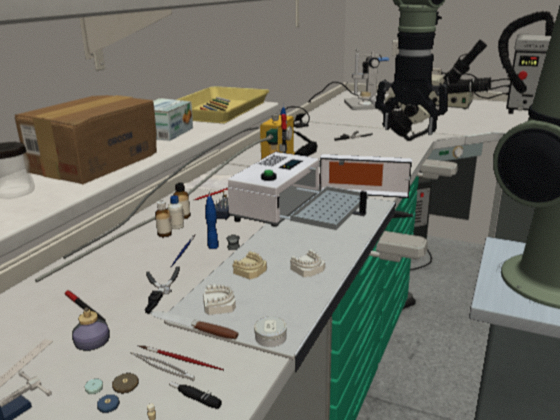

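View pics/t6.png

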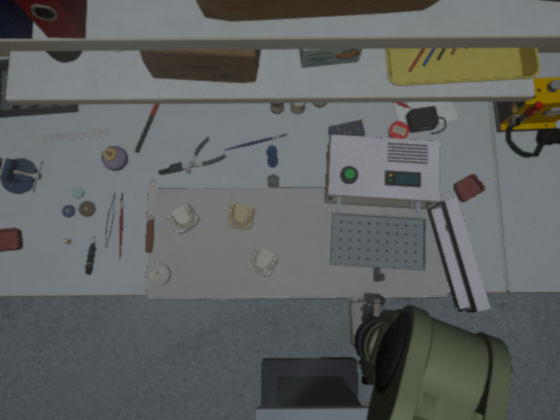

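```bash
cat >> h.py <<'E'
from scipy.optimize import minimize
def foot():
    # y half 31, x half 29.5, front bevel guessed on -/+ x
    return np.array([[-29.5,-31],[-29.5,31],[8,31],[29.5,16],[29.5,-16],[8,-31]])/1000
def hullmask(f,v):
    P=foot(); c,s=np.cos(v[2]),np.sin(v[2]); Q=np.c_[c*P[:,0]-s*P[:,1]+v[0],s*P[:,0]+c*P[:,1]+v[1]]
    pts=[proj(f,(q[0],q[1],z)) for q in Q for z in(0,.016)]
    Q2=(Q-v[:2])*.88+v[:2]; pts+=[proj(f,(q[0],q[1],.029)) for q in Q2]
    h=cv2.convexHull(np.array(pts,np.float32))
    m=np.zeros((420,560),np.uint8); cv2.fillPoly(m,[np.round(h*16).astype(np.int32)],1,shift=4); return m
def iou(a,b): a=a>0;b=b>0; return (a&b).sum()/max(1,(a|b).sum())
def fitmodel(f,mask,phi0=None):
    cnt=max(cv2.findContours(mask.astype(np.uint8),cv2.RETR_EXTERNAL,cv2.CHAIN_APPROX_NONE)[0],key=cv2.contourArea)
    m=np.zeros((420,560),np.uint8); cv2.fillPoly(m,[cv2.convexHull(cnt)],1)
    M=cv2.moments(m,True); c=onz(f,(M['m10']/M['m00'],M['m01']/M['m00']),.012)
    best=(-1,None)
    for a in np.arange(-np.pi,np.pi,.13):
        v=np.array([c[0],c[1],a]); s=iou(m,hullmask(f,v))
        if s>best[0]: best=(s,v)
    # several refinements
    res=minimize(lambda v:-iou(m,hullmask(f,v)),best[1],method='Nelder-Mead',options=dict(initial_simplex=best[1]+np.array([[0,0,0],[.006,0,0],[0,.006,0],[0,0,.2]]),maxiter=120))
    return res.x,-res.fun,c
E
python3 - <<'E'
from h import *
ft=grab_frame('top'); fs=grab_frame('side')
for n in ['cream_model_base','white_model_base','pale_model_base','blue_model_base']:
    for cam,f in(('top',ft),('side',fs)):
        for d in silhouettes(cam,n)[:3]:
            if d['score']<.25 or d['mask'].sum()<100: continue
            v,s,c=fitmodel(f,d['mask']); print(n,cam,round(d['score'],2),d['mask'].sum(),np.round(d['centre'],1),'pose',np.round(v[:2],4),'front',round(np.degrees(v[2])),'iou',round(s,2),np.round(c[:2],3))
E
```

```text
cream_model_base top 0.86 592 [237.9 215.8] pose [0.5895 0.199 ] front 172 iou 0.92 [0.591 0.199]
cream_model_base side 0.74 671 [249.9 269.7] pose [0.5879 0.1977] front -172 iou 0.89 [0.589 0.199]
cream_model_base side 0.6 3412 [368.1 172.2] pose [ 0.5167 -0.439 ] front -128 iou 0.1 [ 0.517 -0.439]
white_model_base top 0.86 607 [263.2 261.8] pose [0.4806 0.1453] front 153 iou 0.93 [0.482 0.145]
white_model_base side 0.61 623 [308.4 263.1] pose [0.4787 0.1448] front 135 iou 0.86 [0.48  0.145]
pale_model_base top 0.56 632 [182.8 216.1] pose [0.5853 0.3349] front -145 iou 0.93 [0.586 0.335]
pale_model_base side 0.71 844 [218.2 298.7] pose [0.5834 0.3354] front -145 iou 0.92 [0.584 0.336]
pale_model_base side 0.67 682 [308.1 265.8] pose [0.4811 0.1481] front 48 iou 0.91 [0.481 0.145]
blue_model_base top 0.71 5135 [379.4 239.4] pose [ 0.5193 -0.1297] front -83 iou 0.12 [ 0.519 -0.13 ]
blue_model_base top 0.39 556 [240.8 215.8] pose [0.5897 0.1985] front 180 iou 0.88 [0.59  0.197]
```

```bash
cat >> h.py <<'E'
def pick(xy,phi,tag):
    b=best((xy[0],xy[1],.12),phi); ph=b[0]
    movep((xy[0],xy[1],.12),down(ph))
    c=move_l((xy[0],xy[1],.001),.1,until_force=6); print('desc contact',c,st())
    if c: return ph
    grab(45); print('grip',st())
    move_l((xy[0],xy[1],.14),.15); print('lift',st())
    snap('side',tag+'.png')
    return ph
def place(slot_y,tag,x=-.087):
    p=unit((x,slot_y,.15)); b=best(p,U[2]); movep(p,down(b[0])); g=st(); print('over',g)
    q=unit((x,slot_y,.0285)); c=move_l(q,.08,until_force=5); print('down',c,st())
    let_go(); move_l(p,.2); print(st())
E
python3 - <<'E'
from h import *
pick((.480,.145),.98,'p1')
E
```

```text
desc contact False (34.92, [0.4805, 0.1451, 0.0015], [-0.5, 1.12, 0.12], 0.998)
grip (35.31, [0.4805, 0.1451, 0.0022], [-1.75, -0.84, 10.17], 0.699)
lift (36.38, [0.4793, 0.1449, 0.1391], [-0.6, 0.22, -1.17], 0.698)
```

View pics/p1.png

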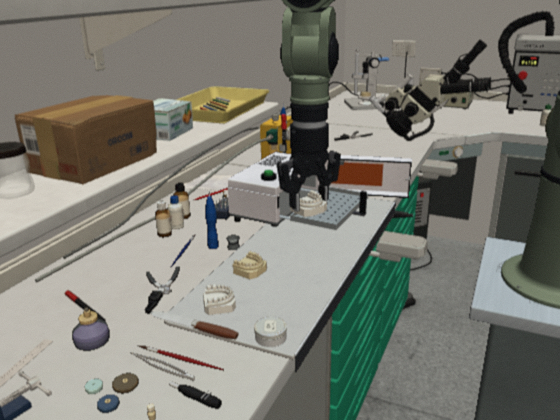

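```bash
python3 - <<'E'
from h import *
place(-.07,'a')
movep((.33,.0,.25),down(U[2]))
snap('side','s7.png'); ft=snap('top','t7.png')
for n in ['cream_model_base','white_model_base','pale_model_base']:
        for d in silhouettes('top',n)[:3]:
            if d['score']<.25 or d['mask'].sum()<100: continue
            v,s,c=fitmodel(ft,d['mask']); print(n,round(d['score'],2),d['mask'].sum(),'pose',np.round(v[:2],4),'front',round(np.degrees(v[2])),'iou',round(s,2),np.round(c[:2],3))
t=cv2.imread('pics/t7.png'); cv2.imwrite('pics/z7.png',cv2.resize(np.clip(t[185:300,310:450]*1.5,0,255).astype(np.uint8),None,fx=5,fy=5))
E
```

```text
over (37.73, [0.5198, -0.1962, 0.1497], [1.73, 0.85, -1.87], 0.696)
down False (39.4, [0.5202, -0.1976, 0.029], [0.47, -1.15, -1.52], 0.698)
(40.54, [0.52, -0.1973, 0.1495], [0.19, -0.03, 0.04], 0.999)
cream_model_base 0.9 596 pose [0.59   0.2003] front 165 iou 0.91 [0.591 0.198]
cream_model_base 0.66 695 pose [ 0.5234 -0.2043] front 89 iou 0.92 [ 0.522 -0.205]
white_model_base 0.87 682 pose [ 0.5228 -0.2036] front 94 iou 0.92 [ 0.523 -0.204]
white_model_base 0.39 15823 pose [ 0.5793 -0.1865] front -179 iou 0.03 [ 0.579 -0.187]
pale_model_base 0.74 646 pose [0.5873 0.3348] front -145 iou 0.94 [0.588 0.336]
```

View pics/s7.png

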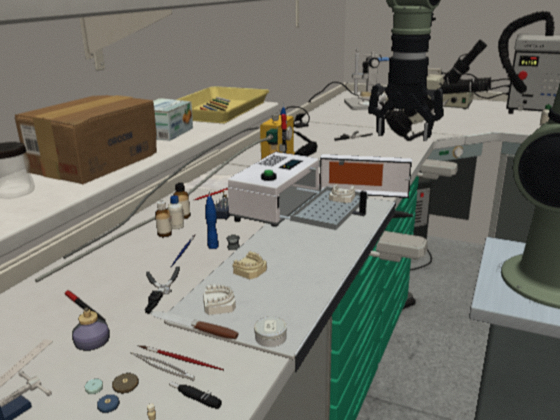

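View pics/z7.png

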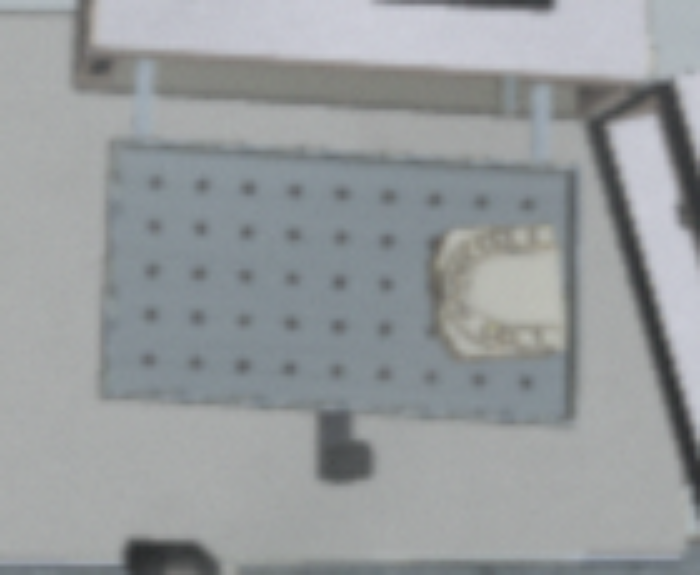

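```bash
sed -i 's/\.001),\.1,until_force=6/.003),.1,until_force=6/; s/slot_y,\.0285/slot_y,.0302/' h.py; python3 - <<'E'
from h import *
pick((.589,.1987),1.37,'p2')
E
```

```text
desc contact False (44.56, [0.5897, 0.1989, 0.0038], [-0.19, -0.07, -0.47], 1.001)
grip (44.93, [0.5896, 0.1988, 0.0042], [-0.32, -1.46, 5.13], 0.684)
lift (46.0, [0.5882, 0.1985, 0.1389], [-1.17, -0.07, -1.93], 0.681)
```

View pics/p2.png

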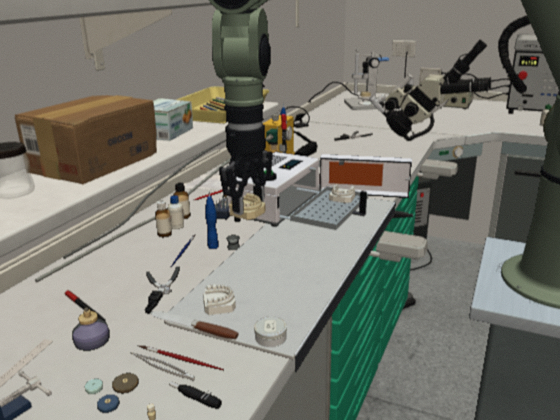

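```bash
cat > obs.py <<'E'
from h import *
import sys
def obs(tag):
    snap('side','s'+tag+'.png'); ft=snap('top','t'+tag+'.png')
    for n in ['cream_model_base','white_model_base','pale_model_base']:
        for d in silhouettes('top',n)[:3]:
            if d['score']<.25 or not 300<d['mask'].sum()<1500: continue
            v,s,c=fitmodel(ft,d['mask']); print(n,round(d['score'],2),d['mask'].sum(),'pose',np.round(v[:2],4),'front',round(np.degrees(v[2])),'iou',round(s,2),np.round(c[:2],3))
    t=cv2.imread(f'pics/t{tag}.png'); s=cv2.imread(f'pics/s{tag}.png')
    a=cv2.resize(np.clip(t[185:300,310:450]*1.5,0,255).astype(np.uint8),None,fx=3,fy=3); b=cv2.resize(s[150:265,225:365],None,fx=3,fy=3)
    cv2.imwrite(f'pics/z{tag}.png',np.hstack([a[:, :400],b[:, :400]]))
E
python3 - <<'E'
from obs import *
place(0,'a')
movep((.33,.0,.25),down(U[2]))
obs('8')
E
```

```text
over (47.31, [0.5247, -0.1269, 0.1499], [0.51, 0.13, -0.63], 0.683)
down False (48.96, [0.5248, -0.1277, 0.0306], [0.17, -0.98, -1.6], 0.682)
(50.1, [0.5237, -0.1273, 0.1492], [0.1, 0.64, -0.59], 0.998)
cream_model_base 0.68 601 pose [ 0.5277 -0.1335] front -180 iou 0.9 [ 0.528 -0.133]
white_model_base 0.7 664 pose [ 0.5234 -0.2031] front 89 iou 0.93 [ 0.522 -0.204]
pale_model_base 0.68 640 pose [0.586  0.3345] front -141 iou 0.91 [0.585 0.335]
```

View pics/z8.png

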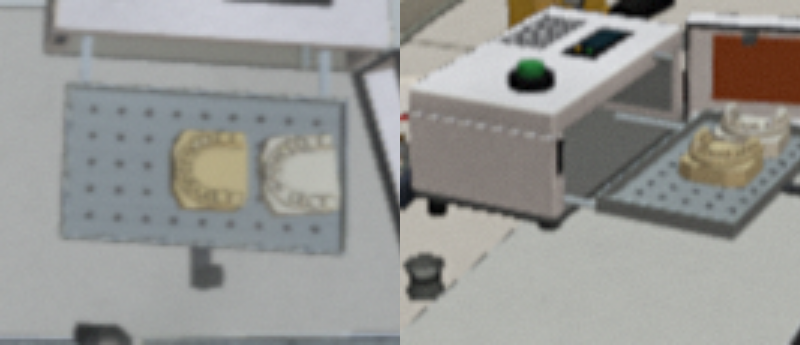

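View pics/s8.png

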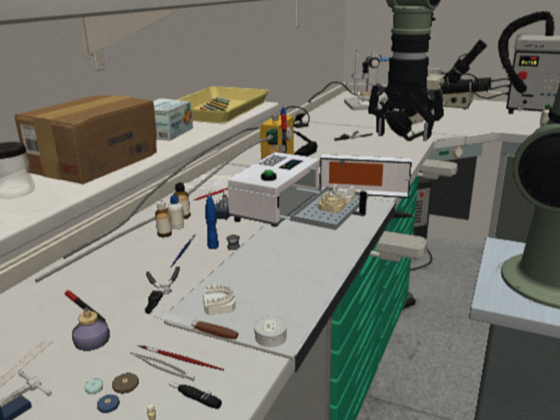

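```bash
python3 - <<'E'
from obs import *
pick((.5845,.3348),2.16,'p3')
g=get_state()['finger_gap']
if .5<g<.8:
    place(.07,'a'); movep((.33,.0,.25),down(U[2])); obs('9')
E
```

```text
desc contact False (54.27, [0.5851, 0.3351, 0.0038], [-0.03, 0.64, 1.26], 1.0)
grip (54.65, [0.5852, 0.3351, 0.0043], [-0.36, -1.31, 6.71], 0.679)
lift (55.72, [0.5837, 0.3344, 0.1387], [-0.75, 0.35, -1.52], 0.683)
over (57.24, [0.5292, -0.0573, 0.1499], [0.12, -0.65, -1.02], 0.685)
down True (58.73, [0.5288, -0.0577, 0.0302], [-0.64, -0.11, 6.01], 0.684)
(59.88, [0.5282, -0.0575, 0.1491], [-0.28, -0.16, -0.6], 1.001)
cream_model_base 0.7 656 pose [ 0.5268 -0.1326] front 83 iou 0.92 [ 0.526 -0.133]
white_model_base 0.55 643 pose [ 0.5227 -0.2034] front 96 iou 0.92 [ 0.523 -0.205]
pale_model_base 0.69 695 pose [ 0.5321 -0.0587] front -89 iou 0.89 [ 0.531 -0.057]
```

View pics/z9.png

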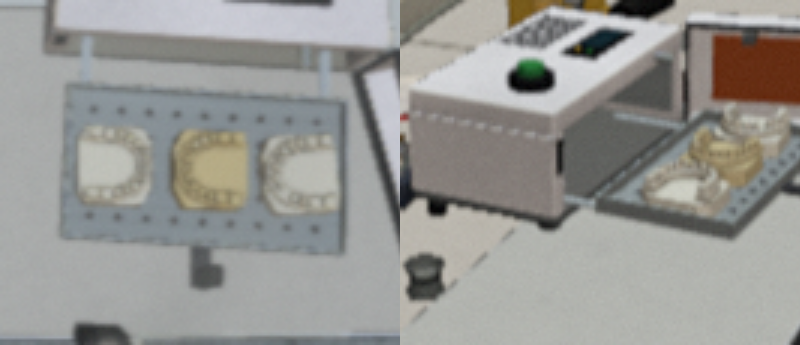

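View pics/s9.png

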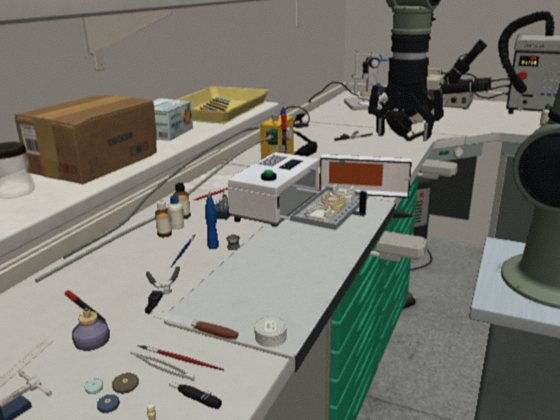

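```bash
python3 - <<'E'
from obs import *
grab(20)
p=unit((-.225,0,.2)); b=best(p,U[2]+np.pi/2); movep(p,down(b[0]))
move_l(unit((-.225,0,.057)),.15)
print(move_l(unit((-.12,0,.057)),.05,until_force=8),st())
print(move_l(unit((-.06,0,.057)),.05,until_force=8),st())
print(move_l(unit((-.032,0,.057)),.03,until_force=10),st())
print((Rz(-U[2])@(np.array(get_state()['position'])-unit((0,0,0))))[:2])
move_l(unit((-.11,0,.057)),.15);move_l(unit((-.11,0,.2)),.2)
movep((.33,-.05,.25),down(U[2]+np.pi/2))
obs('10')
for c in('side','top'): f=grab_frame(c); print([(x['centre'],round(x['score'],2)) for x in tip_of(c,'tray_tab')],proj(f,unit((-.0225,0,.07))))
E
```

```text
False (66.36, [0.4914, -0.1253, 0.0571], [-0.97, -1.6, -0.73], -0.005)
False (67.71, [0.5514, -0.1292, 0.0571], [-0.66, -0.22, 0.52], 0.003)
True (68.4, [0.5707, -0.1304, 0.0562], [0.29, 0.5, 0.71], 0.001)
[-0.04055818  0.0002035 ]
[([309.2, 190.8], 0.71)] [307.35611551 187.01481743]
[([382.3, 207.5], 0.71)] [381.97500064 211.5673839 ]
```

View pics/z10.png

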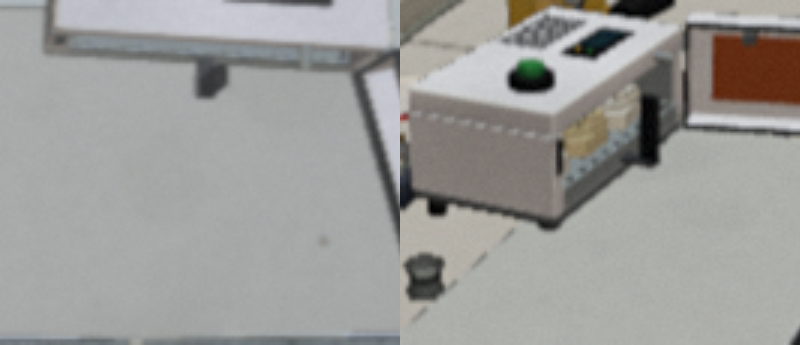

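View pics/t10.png

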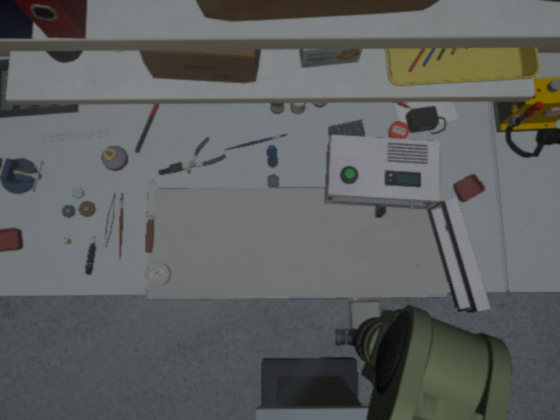

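```bash
python3 - <<'E'
from obs import *
off=-np.pi/2
p=door(1.95,-.07,.216,.25); b=best(p,U[2]+1.95+np.pi/2); print(b)
ph0=b[0]-1.95
p2=door(.0,-.0515,.216,.06); print(ik(list(p2),list(down(ph0))))
movep(p,down(b[0]))
p[2]=.062; print(move_l(p,.2,until_force=6),st())
for th in np.arange(1.9,.09,-.1):
    move_l(door(th,-.0515,.216,.062),.12,rot=down(ph0+th))
    if abs(th-1)<.01: print(st())
print(st())
snap('side','s11.png'); snap('top','t11.png')
E
```

```text
(np.float64(0.31420367320510323), array([-8.72238384e-01,  3.51646995e-01, -1.07118831e-01,  1.11203050e+00,
       -4.44089210e-16,  3.84354270e-01]))
[-0.18848811  0.52546401 -0.36583915  0.67949317  0.          3.01810454]
False (75.37, [0.4204, -0.3858, 0.0632], [0.23, -0.06, 0.27], -0.003)
(78.76, [0.3992, -0.1658, 0.062], [-0.04, -0.41, 1.04], 0.006)
(81.76, [0.5433, -0.0382, 0.0618], [-2.91, -0.08, 0.56], -0.002)
```

View pics/s11.png

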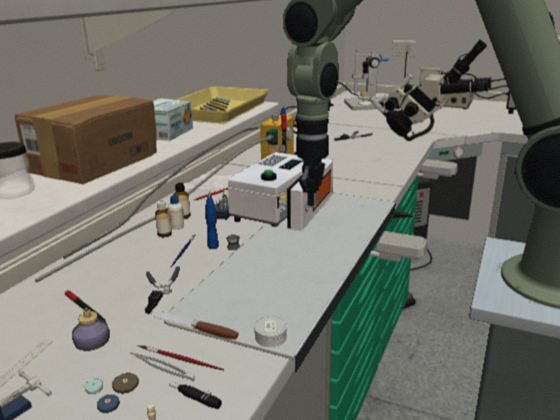

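View pics/t11.png

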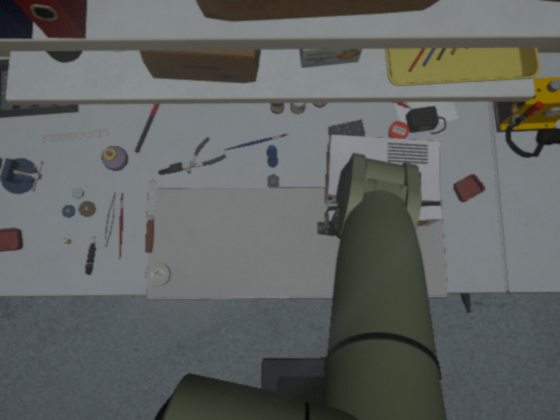

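Door is nearly closed with the finger on it (about 0.1 rad, 3 N). Now the press.

```bash
python3 - <<'E'
from obs import *
s=get_state(); ph=R.from_rotvec(s['eef_rot']).as_matrix(); ph0=np.arctan2(ph[1,0],ph[0,0])-.1
for th in(.05,.0): move_l(door(th,-.0515,.216,.062),.05,rot=down(ph0+th)); print(st())
for i in range(1,11):
    move_l(unit((-.0515+.001*i,.097,.062)),.02)
    f=Rz(-U[2])@np.array(get_state()['contact_force']); l=Rz(-U[2])@(np.array(get_state()['position'])-unit((0,0,0)))
    print(i,np.round(f,1),round(l[0],4))
    if f[0]<-14 : break
move_l(unit((-.17,.097,.062)),.2); sleep(.5)
snap('side','s12.png'); snap('top','t12.png'); print(st())
f=grab_frame('side');print([(x['centre'],x['score']) for x in tip_of('side','door_edge')],proj(f,door(0,0,.248,.06)))
E
```

```text
(82.23, [0.5546, -0.0352, 0.0618], [-3.03, 0.67, -0.38], 0.002)
(82.61, [0.5623, -0.0322, 0.0605], [-8.03, 0.27, -2.22], 0.002)
1 [-6.4  1.1 -3.2] -0.0537
2 [-8.   1.   0.3] -0.0529
3 [-5.1  0.8 -1.6] -0.0515
4 [-5.4  2.2 -0.4] -0.0496
5 [-5.8  1.7 -1.1] -0.0484
6 [-6.1  1.3  0.1] -0.0474
7 [-4.9 -0.  -0.8] -0.0455
8 [-4.9  0.9 -0.3] -0.0443
9 [-5.   2.   0.3] -0.0434
10 [-8.1  1.9  1.7] -0.0434
(86.5, [0.4479, -0.0253, 0.0619], [0.59, -0.48, 0.04], -0.002)
[([275.8, 204.3], 0.62), ([295.8, 209.5], 0.16)] [276.01968857 206.82643642]
```

View pics/s12.png

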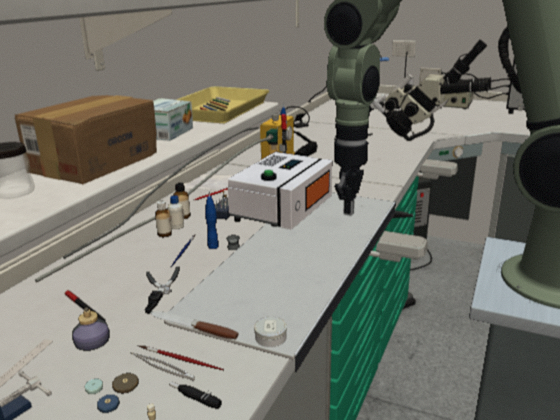

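View pics/t12.png

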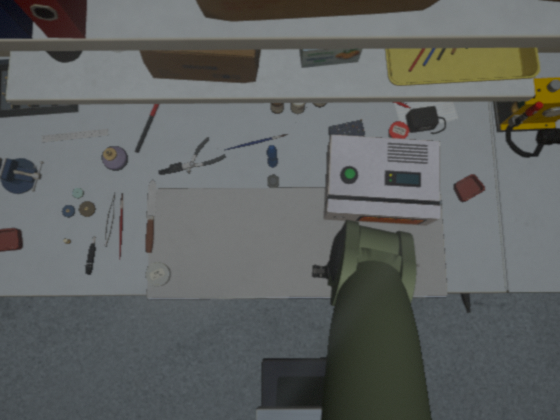

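```bash
python3 - <<'E'
from obs import *
p=np.array(get_state()['position']);p[2]=.22;move_l(p,.25)
t=unit((.045,.085,.2)); b=best(t,U[2]+np.pi/2); movep(t,down(b[0]))
move_l(unit((.045,.085,.142)),.1); print(st())
print(move_l(unit((.045,.085,.124)),.02,until_force=9),st())
sleep(.2); print(st())
snap('side','s13.png')
move_l(unit((.045,.085,.2)),.15); movep((.35,-.03,.28),down(b[0])); print(st())
obs('14')
t=cv2.imread('pics/s13.png'); cv2.imwrite('pics/z13.png',cv2.resize(t[130:250,210:350],None,fx=4,fy=4))
E
```

```text
(88.99, [0.6619, -0.0514, 0.1428], [-0.17, 0.36, -0.38], 0.002)
True (89.7, [0.6618, -0.0513, 0.1282], [-1.19, -0.2, 5.12], 0.002)
(89.9, [0.6618, -0.0513, 0.1281], [-0.91, 0.56, 6.51], 0.003)
(91.81, [0.3511, -0.0303, 0.28], [0.27, -0.12, 0.07], -0.001)
white_model_base 0.69 441 pose [0.5963 0.4152] front -46 iou 0.29 [0.596 0.415]
```

View pics/z13.png

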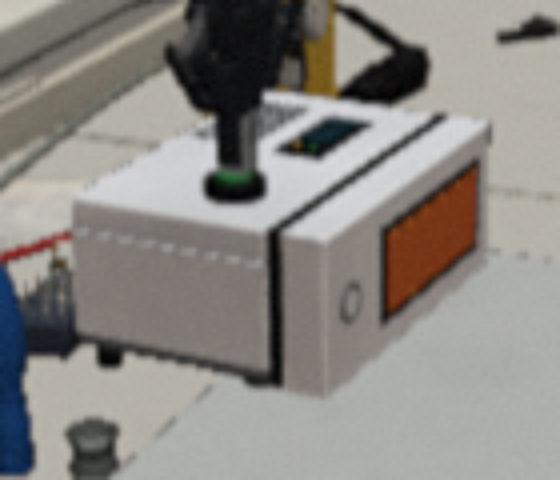

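View pics/z14.png

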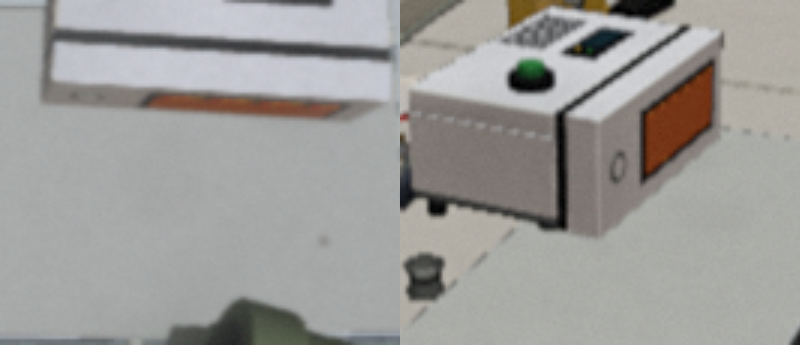

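```bash
python3 -c "
from h import *
print(st()); print(sign_off())"
```

```text
(92.06, [0.3506, -0.0301, 0.2797], [-0.23, 1.47, 0.41], 0.001)
the job is handed in; nothing more can be done
None
```

The job is done and handed in at 92 s; `sign_off()` gives no verdict, so success is by my own checks only.

**What I did:** I pushed the door so it sprang ajar, swung it wide open and pulled the tray to its stop. I stood the three arch models found (white, cream, pale; no blue one was there) side by side on it, teeth up. Then I pushed the tray home until it stopped, shut the door with one press and pressed the start button.

**Last checks:**
- **Models:** before the tray went in, both views showed all three flat inside the rim.
- **Tray:** the finger met the stop within about 1.5 mm of the computed home position, and the tab showed at nearly its starting pixel. After that, the models were seen only partly, through the open front.
- **Door:** it stayed flush in the pictures after I let go, with the free edge at its shut pixel.
- **Start button:** the fingertip reached 128.1 mm, about 4.9 mm of the 5 mm travel, at 5 to 9 N. The last picture shows the button up again and the arm clear.
- **Bystanders:** the tin and spatula looked unmoved; I did not measure them again.

**Disagreements:** the networks confused the white and pale models now and then, and gave a few false finds on the tray, tab and spatula. I settled those by looking at the pictures. The fit of the cabinet's position left errors of 1 to 3 pixels in the side view, which caused no trouble.

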